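Unscrew the bedside lamp's cap and take off the shade

TASK

The bedside lamp's shade has to come off for cleaning: unscrew the ribbed metal cap on top of the lamp (anticlockwise from above, regripping as often as it takes) until it lifts free, and set it open side down in the round terracotta dish while the shade still sits on the lamp. Then lift the shade up off the stud and put it gently, rim down, inside the square wooden tray. Do not wrench the cap off or drop or tip the shade, and leave the other things on the bedside shelf where they are.

Things in the scene. Friction and masses are not known exactly. Their poses are not given: they have to be found in the camera images.
- cap_mid (a point): centre of the lamp's screw cap, half-way up: an upright aluminium cylinder with dark ribs (look only), 56 mm across, 42 mm tall, closed on top, open below, about 0.16 kg. Grip it anywhere round its side. It starts screwed down, its lower edge on the top edge of the shade's collar. z axis up, along the screw axis. It turns easily and stays where it is left when let go part way.
- stud_top (a point): centre of the top end of the lamp's steel stud (in the cap at first), 32 mm across its thread, 180 mm above the table and 30 mm above the collar's top edge; lamp fixed to the table, z up. Right-handed thread: the cap unscrews anticlockwise seen from above, rises 23 mm per turn and is free after about 260 degrees (10 to 15 more or less), then lifts straight off; about 1 mm of play.
- shade_collar (a point): point on the loose shade's axis, half-way up its collar, z up. Grey mushroom dome 150 mm across at its lower rim, with an upright round collar on top, 52 mm across and 36 mm high, to grip it by. Shade 95 mm tall: this point is 77 mm above the lower rim, 18 mm below the collar's top. About 0.35 kg. A 38 mm hole fits loosely over the stud; the rim starts 55 mm above the table: lift by 130 mm to clear.
- dish_floor (a point): centre of the flat floor (6 mm above the table) of the round terracotta dish, fixed, 140 mm across, rim 14 mm above the table, flat floor 120 mm across
- tray_floor (a point): centre of the flat floor (5 mm above the table) of the square dark wooden tray, fixed, outside 210 x 210 mm, inside 198 x 198 mm, rim 16 mm above the table; x and y axes along its sides
- remote: bystander: black remote control, 160 x 45 x 18 mm; origin at the centre of its underside; leave it alone
- mug: bystander: white mug, 80 mm across, 90 mm tall, handle to one side; origin at the centre of its underside; leave it alone
- clock: bystander: white bedside clock, 50 x 100 x 75 mm; origin at the centre of its underside; leave it alone
- cream_jar: bystander: small closed cream jar, 52 mm across, 60 mm tall (not the lamp's cap); origin at the centre of its underside; leave it alone
- glasses_case: bystander: grey hard spectacles case, 155 x 58 x 40 mm; origin at the centre of its underside; leave it alone
- tumbler: bystander: glass tumbler, 68 mm across, 100 mm tall; origin at the centre of its underside; leave it alone
There are look-alikes about, which are no part of the job. Of the things that look like the part that bears dish_floor, the middle-sized one is meant.

How it is judged:
On the way, in this order (a step that is already met when the one before it is completed fails the run):
1. the cap is unscrewed and lifted clear of the stud, the shade still on the lamp (z of cap_mid in the frame of stud_top above 0.025 m and distance of shade_collar from where it was at the start of the episode below 0.02 m), for 0.1 s.
2. the cap stands in the dish, open side down and let go, the shade still on the lamp (horizontal distance between cap_mid and dish_floor below 0.042 m and z of cap_mid in the frame of dish_floor between 0.016 and 0.026 m and angle between cap_mid's own z axis and vertical below 0.1 rad and contact force between the fingers and cap below 0.05 N and linear speed of cap below 0.02 m/s and distance of shade_collar from where it was at the start of the episode below 0.02 m), for 0.2 s.
3. the shade is lifted clear over the stud (z of shade_collar in the frame of stud_top above 0.06 m), for 0.05 s.
At the end, for the whole second after the job is handed in: The cap stands upright, open side down, on the dish's floor (its axis within 42 mm of the dish's centre); the shade stands rim down on the tray's floor (its axis within 32 mm of the tray's centre, tilted less than 3.4 degrees); both are let go and at rest (horizontal distance between cap_mid and dish_floor below 0.042 m and z of cap_mid in the frame of dish_floor between 0.016 and 0.026 m and angle between cap_mid's own z axis and vertical below 0.1 rad and contact force between the fingers and cap below 0.05 N and linear speed of each of cap, shade below 0.02 m/s and horizontal distance between shade_collar and tray_floor below 0.032 m and z of shade_collar in the frame of tray_floor between 0.072 and 0.082 m and angle between shade_collar's own z axis and vertical below 0.06 rad and contact force between the fingers and shade below 0.05 N); the robot touches nothing.
It fails at once if the cap is wrenched: more than 60 N between cap and lamp (contact force between cap and lamp above 60 N).
It fails at once if the shade is tipped more than 35 degrees (angle between shade_collar's own z axis and vertical above 0.61 rad).
It fails at once if the shade is dropped (falls out of the fingers faster than 0.45 m/s) (linear speed of shade above 0.45 m/s and contact force between the fingers and shade below 0.05 N).
It fails at once if a bystander is pushed more than 30 mm from its place (distance of any of remote, mug, clock, cream_jar, glasses_case, tumbler from where it was at the start of the episode above 0.03 m).
It also fails if it takes over 72 s, if anything falls off the work surface, if the arm or the gripper's body presses on something with over 40 N, if the wrist force passes 120 N, or if a joint passes its speed limit or range.

ROBOT

A 7-joint arm with a two-finger parallel gripper is mounted at the origin on the work surface. World frame = base frame: x ahead of the robot, y to its left, z up, the work surface at z = 0. Lengths are in m, angles in rad, forces in N, time in s.
With the tool pointing down it reaches from about 0.4 to 0.85 m from the base axis. Payload 4.5 kg.
Tool frame: the origin (TCP) lies between the finger pads; the fingertips stand r.tip_reach ahead of it and the grasp point (between the pads) lies 11 mm behind it (r.tip_reach is the distance from the TCP to the fingertips, in m); z points along the fingers, y is the line along which they close (so a half turn about z gives the same grasp; the last joint's range is limited). The gripper opens to 88 mm and grips with 3 to 60 N. Pads are 18 mm wide; open, the fingers measure 123 mm over their backs; the gripper's body (75 mm by 187 mm) begins 45 mm behind the grasp point.
Start: joints at [1.33, 0.689, -0.195, 1.565, 0.157, 0.902, -0.215], TCP at [0.17, -0.602, 0.247] pointing down, gripper open.
Joint ranges: [-3.01, 3.01], [-0.46, 2.08], [-1.47, 1.51], [0.13, 2.56], [-1, 4.14], [0.04, 2.09], [-2.66, 2.66]. Speed limits (rad/s): [2.57, 2.57, 3.14, 3.14, 3.14, 3.14, 3.14].

INTERFACE

Orientations are given as a unit quaternion [x, y, z, w].
In Python, from plant import r, vision, workorder gives the robot as it stands.
- The arm moves only by the tool drive_tool, never from a script. Its argument "targets" is a list of rows, each an object of numbers: "tx", "ty", "tz": the shift along the world's x, y, z in units of 0.03 m (1.0 is 0.03 m); "wx", "wy", "wz": the turn, a rotation vector about the world's x, y, z in units of 60 degrees (1.0 is 60 degrees); "claw": the opening, from -1 (shut) to 1 (fully open). A call has exactly 8 rows; each row shifts and turns the commanded pose from where the row before left it; what a row does not reach is not made up. A row lasts 1/10 s, in which the tool goes at most 50 mm and 8.59 degrees, less where a joint would pass 70% of its speed; a pose out of reach is approached as far as the arm can. A call with a number of a shift or a turn outside -1 to 1 is refused whole. A call with a gripper value outside its range is refused whole. The fingers move at their own pace and stop on an object; "force" is the grip in N (left out, the last holds). Time passes only in rows, so rows that do not move let the fingers close, or fill a call up. It gives the time, the measured TCP pose, the force, the opening and the grip force at its end, in the units of the state.
- r.get_state(): the state, without advancing time (a new reading comes with each control period).
- vision.snapshot(name): name is "side" or "top"; returns a dict with "image" (384x512x3 uint8, blue, green, red), "range_z" (384x512 float32, m along the optical axis (not along the pixel's ray), 0 where there is no reading), "K" (3x3 intrinsics, pixels), "dist" ([k1, k2, p1, p2, k3] as OpenCV has them; the pictures are not rectified), "cam_to_world" (4x4, takes a point from camera to world coordinates). Camera axes: x right, y up, looking along -z (the intrinsics and any distortion apply to the point x, -y, -z); pixel columns grow to the right and rows downward; lengths in m; the calibration is good to about 2 mm. A picture is of the moment at which its call begins.
- workorder.finish_job(): hands the job in; it is judged then, once.
The state is a dict: "clock": time; "q": joint angles; "qd": joint speeds; "joint_torque": joint torques, N m; "tool_pos": TCP position; "eef_rot": TCP orientation; "contact_force": force on the tool from outside, world axes, zero at the start; "moment": the same for the moment, N m; "opening": opening from 0.0 (shut) to 1.0 (fully open); "finger_force": force on a finger pad.
Only numpy, scipy, OpenCV 4.12 (cv2) and the standard library are available. Lean on these libraries where they do the work, as an engineer would, in place of code of your own. Each camera call takes 0.05 s, during which the arm holds its last target. There are 200 camera calls.

## Working session

There is one attempt and no reset: what is moved stays moved. The work goes in short steps, Python scripts to look and compute and a tool call to move; the robot and the scene stay as the last step left them, time stands still between calls to the robot, and variables do not carry over. Pictures are saved under pics/ and viewed, at most 10 in all, crops included, and the job is handed in when it is done.

Besides the shell and the picture viewer there is one more tool, called after ">>>" by a JSON object that holds its "api" and its "payload", one argument or row to a line. drive_tool: Moves the arm, as the interface text tells. Its arguments: {"type":"object","properties":{"targets":{"type":"array","items":{"type":"object","properties":{"tx":{"type":"number"},"ty":{"type":"number"},"tz":{"type":"number"},"wx":{"type":"number"},"wy":{"type":"number"},"wz":{"type":"number"},"claw":{"type":"number"}}}},"force":{"type":"number"}},"required":["targets"]}

```bash
mkdir -p pics
cat > h.py <<'E'
import numpy as np, cv2
from plant import r, vision, workorder
def cloud(s):
    z=s["range_z"]; K=np.array(s["K"]); h,w=z.shape
    u,v=np.meshgrid(np.arange(w),np.arange(h))
    p=cv2.undistortPoints(np.stack([u,v],-1).reshape(-1,1,2).astype(np.float64),K,np.array(s["dist"],float)).reshape(h,w,2)
    P=np.stack([p[...,0]*z,-p[...,1]*z,-z,np.ones_like(z)],-1)@np.array(s["cam_to_world"]).T
    P=P[...,:3]; P[z<=0]=np.nan
    return P
E
python3 - <<'E'
from h import *
print(r.get_state(), r.tip_reach)
for n in("top","side"):
    s=vision.snapshot(n); cv2.imwrite(f"pics/{n}0.png",s["image"]); np.save(f"{n}0.npy",cloud(s)); print(np.round(s["cam_to_world"],2).tolist())
E
```

```text
{'clock': 0.0, 'q': array([ 1.32978123,  0.68998742, -0.19449007,  1.56635367,  0.15731839,
        0.90248906, -0.21509179]), 'qd': array([-9.09999797e-05, -2.56676522e-04,  2.23972445e-04,  1.20508939e-03,
        1.30736799e-03,  5.96983352e-05, -7.72608656e-04]), 'joint_torque': array([ 1.84165447e-04, -5.27556646e+01, -1.26656268e+00, -1.53422749e+01,
       -5.25838591e-02,  6.55785960e-03,  1.53123374e-04]), 'tool_pos': array([ 0.16937342, -0.6009672 ,  0.2459047 ]), 'eef_rot': array([ 9.90568063e-01,  1.37018467e-01, -2.06225254e-04, -8.99421628e-04]), 'contact_force': array([-0.15410277, -0.40812629,  0.58714945]), 'moment': array([-0.02801106, -0.047918  ,  0.04144722]), 'finger_force': 0.0, 'opening': 1.0030375767465094} 0.008
[[-0.0, 0.99, -0.17, 0.34], [-1.0, 0.0, 0.01, 0.09], [0.01, 0.17, 0.99, 1.21], [0.0, 0.0, 0.0, 1.0]]
[[1.0, 0.02, -0.05, 0.47], [-0.05, 0.64, -0.77, -0.91], [0.02, 0.77, 0.64, 0.94], [0.0, 0.0, 0.0, 1.0]]
```

View pics/top0.png

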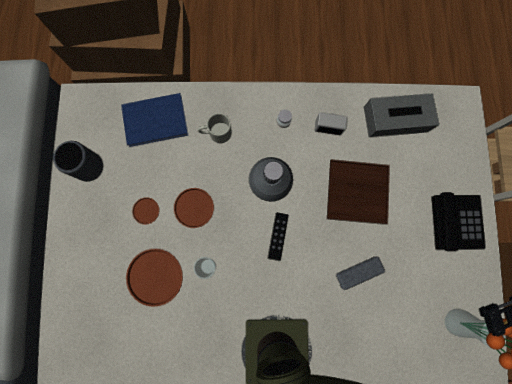

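View pics/side0.png

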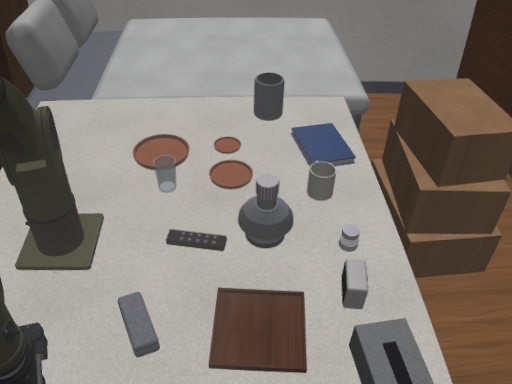

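The top view shows the lamp cap at (273,172). Its look-alikes are the cream jar at (284,118) and the tumbler at (205,267). The terracotta dishes are small (146,210), **middle (194,208)** and large (155,277). The tray is at (358,191), the remote at (278,237), the case at (360,272), the clock at (331,122) and the mug at (218,128). I choose the cap on the lamp and the middle dish.

Run:
```python
from h import *
T=np.load("top0.npy");S=np.load("side0.npy")
def circ(p):
    c,_,=cv2.minEnclosingCircle(p[:,:2].astype(np.float32))[:2]; return np.round(c,4), cv2.minEnclosingCircle(p[:,:2].astype(np.float32))[1]
for n,(x0,x1,y0,y1) in dict(lamp=(240,305,145,215)).items():
    p=T[y0:y1,x0:x1].reshape(-1,3); p=p[~np.isnan(p[:,0])]
    print("maxz",p[:,2].max())
    q=p[p[:,2]>p[:,2].max()-.008]; print("cap top",len(q),q.mean(0),circ(q))
    print("table",np.median(T[300:330,100:140,2]))
    q=p[(p[:,2]>.05)&(p[:,2]<.09)]; print("rim",circ(q))
p=S[165:260,225:305].reshape(-1,3); q=p[(p[:,2]>.188)]; print("side cap top",len(q),q.mean(0),circ(q),np.nanmax(p[:,2]))
q=p[(p[:,2]>.15)&(p[:,2]<.185)];print("side cap",circ(q),len(q))
for nm,img,P in(("top",cv2.imread("pics/top0.png"),T),("side",cv2.imread("pics/side0.png"),S)):
    hsv=cv2.cvtColor(img,cv2.COLOR_BGR2HSV)
    m=((hsv[...,0]<12)&(hsv[...,1]>110)&(hsv[...,2]>60)).astype(np.uint8)
    n,l,st,c=cv2.connectedComponentsWithStats(m)
    for i in range(1,n):
        if st[i,4]>150:
            q=P[l==i]; q=q[~np.isnan(q[:,0])]; print(nm,c[i].round(),st[i,4],circ(q) , np.median(q[:,2]))
    # tray: brown in region
x0,y0,x1,y1=320,150,398,232
img=cv2.imread("pics/top0.png");sub=img[y0:y1,x0:x1]; m=(sub.max(2)<90)
q=T[y0:y1,x0:x1][m]; q=q[(~np.isnan(q[:,0]))&(q[:,2]<.05)]
print("tray",cv2.minAreaRect(q[:,:2].astype(np.float32)),np.median(q[:,2]))
cv2.imwrite("pics/crop.png",cv2.resize(img[100:240,130:300],None,fx=4,fy=4))
# bystander heights near
for n,(x,y) in dict(remote=(278,237),mug=(218,128),jar=(284,118),clock=(331,122),tumb=(205,267),case=(360,272),box=(400,115)).items(): print(n,np.round(np.nanmedian(T[y-3:y+4,x-3:x+4].reshape(-1,3),0),3))
```

```text
maxz 0.19680140155595116
cap top 259 [0.56257319 0.01921    0.19205879] (array([0.5629, 0.0193]), 0.028576837852597237)
table nan
rim (array([0.5622, 0.0195]), 0.07420240342617035)
side cap top 277 [0.56281928 0.01210704 0.19234932] (array([0.5627, 0.0143]), 0.02968941256403923) 0.19660076530697113
side cap (array([0.5618, 0.0107]), 0.028806563466787338) 220
top [194. 208.] 1172 (array([0.4733, 0.2799]), 0.0681857019662857) 0.0064982910049240505
top [146. 211.] 516 (array([0.4619, 0.446 ]), 0.046173956245183945) 0.003936034253101739
top [155. 277.] 2380 (array([0.2398, 0.4069]), 0.09463652968406677) 0.008691675733814463
top [495. 341.] 213 (array([ 0.0953, -0.534 ]), 0.020524943247437477) 0.3250632157307163
top [506. 360.] 187 (array([-0.1409, -0.9687]), 0.45026248693466187) 0.28202653310322534
side [160. 150.] 880 (array([0.2378, 0.4025]), 0.09230311214923859) 0.010432830135813809
side [227. 145.] 227 (array([0.4592, 0.443 ]), 0.044203441590070724) 0.005169440910519074
side [231. 174.] 706 (array([0.4695, 0.2788]), 0.06570161879062653) 0.007140940676317209
side [280. 342.] 2264 (array([ 0.5772, -0.3157]), 0.09932069480419159) 0.007630890941630719
tray ((0.5289244055747986, -0.29081982374191284), (0.21262593567371368, 0.2112436145544052), 84.30329895019531) 0.006407650598968528
remote [ 0.372 -0.008  0.019]
mug [0.76  0.201 0.005]
jar [ 0.777 -0.03   0.06 ]
clock [ 0.758 -0.189  0.075]
tumb [0.273 0.238 0.005]
case [ 0.256 -0.275  0.041]
box [ 0.784 -0.43   0.081]
```

View pics/crop.png

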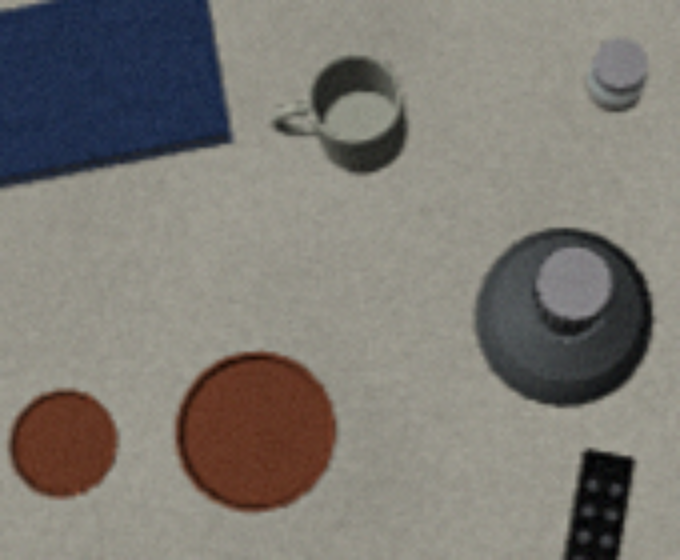

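The crop confirms the choice: the cap sits on the lamp at about (273,171), the middle dish is at (194,208) with radius about 68 mm, and the cream jar is well apart. The measured cap top is 0.192 m, which matches 150+42 mm. Now approaching above the cap.

>>> {"api": "drive_tool", "payload": {
  "targets": [
    {"tx":0.55,"ty":0.86,"claw":1},
    {"tx":0.55,"ty":0.86,"claw":1},
    {"tx":0.55,"ty":0.86,"claw":1},
    {"tx":0.55,"ty":0.86,"claw":1},
    {"tx":0.55,"ty":0.86,"claw":1},
    {"tx":0.55,"ty":0.86,"claw":1},
    {"tx":0.55,"ty":0.86,"claw":1},
    {"tx":0.55,"ty":0.86,"claw":1}
  ],
  "force": 25
}}

```text
validation failed for argument at $.ta...
```

>>> {"api": "drive_tool", "payload": {
  "targets": [
    {"tx":0.55,"ty":0.86,"claw":1},
    {"tx":0.55,"ty":0.86,"claw":1},
    {"tx":0.55,"ty":0.86,"claw":1},
    {"tx":0.55,"ty":0.86,"claw":1},
    {"tx":0.55,"ty":0.86,"claw":1},
    {"tx":0.55,"ty":0.86,"claw":1},
    {"tx":0.55,"ty":0.86,"claw":1},
    {"tx":0.55,"ty":0.86,"claw":1}
  ]
}}

```text
validation failed for argument at $.ta...
```

Run:
```python
from h import *
s=r.get_state();print(s["q"].round(3),s["tool_pos"],s["eef_rot"],s["clock"])
```

```text
[ 1.33   0.69  -0.194  1.566  0.157  0.903 -0.215] [ 0.16939306 -0.60104686  0.24601486] [ 9.90573559e-01  1.36979478e-01 -1.75523752e-04 -7.84848922e-04] 0.1
```

The call was rejected, so the rows probably need every key. I'll retry with all of them.

>>> {"api": "drive_tool", "payload": {
  "targets": [
    {"tx":0.55,"ty":0.86,"tz":0,"wx":0,"wy":0,"wz":0,"claw":1},
    {"tx":0.55,"ty":0.86,"tz":0,"wx":0,"wy":0,"wz":0,"claw":1},
    {"tx":0.55,"ty":0.86,"tz":0,"wx":0,"wy":0,"wz":0,"claw":1},
    {"tx":0.55,"ty":0.86,"tz":0,"wx":0,"wy":0,"wz":0,"claw":1},
    {"tx":0.55,"ty":0.86,"tz":0,"wx":0,"wy":0,"wz":0,"claw":1},
    {"tx":0.55,"ty":0.86,"tz":0,"wx":0,"wy":0,"wz":0,"claw":1},
    {"tx":0.55,"ty":0.86,"tz":0,"wx":0,"wy":0,"wz":0,"claw":1},
    {"tx":0.55,"ty":0.86,"tz":0,"wx":0,"wy":0,"wz":0,"claw":1}
  ],
  "force": 25
}}

```text
clock: 0.9
tool_pos: [0.302, -0.3939, 0.2465]
eef_rot: [0.991, 0.137, -0.0, -0.0]
contact_force: [0.3, -0.2, -0.2]
opening: 1.0
finger_force: 0.0
```

Run:
```python
from h import *
s=r.get_state();print(s["q"].round(3),s["tool_pos"],s["eef_rot"],s["clock"])
```

```text
[ 0.94   0.525 -0.179  1.946  0.142  0.683 -0.622] [ 0.30199652 -0.39388927  0.24653805] [ 9.90581262e-01  1.36925859e-01 -1.21742648e-04 -2.38164764e-04] 0.9
```

>>> {"api": "drive_tool", "payload": {
  "targets": [
    {"tx":0.54,"ty":0.86,"tz":0,"wx":0,"wy":0,"wz":-0.05,"claw":1},
    {"tx":0.54,"ty":0.86,"tz":0,"wx":0,"wy":0,"wz":-0.05,"claw":1},
    {"tx":0.54,"ty":0.86,"tz":0,"wx":0,"wy":0,"wz":-0.05,"claw":1},
    {"tx":0.54,"ty":0.86,"tz":0,"wx":0,"wy":0,"wz":-0.05,"claw":1},
    {"tx":0.54,"ty":0.86,"tz":0,"wx":0,"wy":0,"wz":-0.05,"claw":1},
    {"tx":0.54,"ty":0.86,"tz":0,"wx":0,"wy":0,"wz":-0.05,"claw":1},
    {"tx":0.54,"ty":0.86,"tz":0,"wx":0,"wy":0,"wz":-0.05,"claw":1},
    {"tx":0.54,"ty":0.86,"tz":0,"wx":0,"wy":0,"wz":-0.05,"claw":1}
  ]
}}

```text
clock: 1.7
tool_pos: [0.4316, -0.1875, 0.2466]
eef_rot: [0.997, -0.073, -0.0, -0.0]
contact_force: [1.0, 0.3, 0.3]
opening: 1.002
finger_force: 0.0
```

>>> {"api": "drive_tool", "payload": {
  "targets": [
    {"tx":0.54,"ty":0.86,"tz":0,"wx":0,"wy":0,"wz":-0.05,"claw":1},
    {"tx":0.54,"ty":0.86,"tz":0,"wx":0,"wy":0,"wz":-0.05,"claw":1},
    {"tx":0.54,"ty":0.86,"tz":0,"wx":0,"wy":0,"wz":-0.05,"claw":1},
    {"tx":0.54,"ty":0.86,"tz":0,"wx":0,"wy":0,"wz":-0.05,"claw":1},
    {"tx":0.54,"ty":0.86,"tz":0,"wx":0,"wy":0,"wz":-0.05,"claw":1},
    {"tx":0.54,"ty":0.86,"tz":0,"wx":0,"wy":0,"wz":-0.05,"claw":1},
    {"tx":0.54,"ty":0.86,"tz":0,"wx":0,"wy":0,"wz":-0.05,"claw":1},
    {"tx":0.54,"ty":0.86,"tz":0,"wx":0,"wy":0,"wz":0,"claw":1}
  ]
}}

```text
clock: 2.5
tool_pos: [0.5611, 0.0189, 0.2464]
eef_rot: [0.967, -0.253, -0.0, 0.0]
contact_force: [0.6, -0.4, 0.4]
opening: 1.002
finger_force: 0.0
```

Run:
```python
from h import *
s=r.get_state();print(s["q"].round(3),s["tool_pos"],s["eef_rot"],s["clock"],s["contact_force"])
```

```text
[-0.194  0.607  0.13   1.771 -0.106  0.772 -2.093] [0.56107629 0.01890355 0.24641299] [ 9.67485234e-01 -2.52927074e-01 -3.70679552e-04  2.81351811e-04] 2.5 [ 0.56995936 -0.40087406  0.40363172]
```

>>> {"api": "drive_tool", "payload": {
  "targets": [
    {"tx":0.05,"ty":0,"tz":-0.3,"wx":0,"wy":0,"wz":-0.06,"claw":1},
    {"tx":0,"ty":0,"tz":-0.35,"wx":0,"wy":0,"wz":-0.06,"claw":1},
    {"tx":0,"ty":0,"tz":-0.4,"wx":0,"wy":0,"wz":-0.06,"claw":1},
    {"tx":0,"ty":0,"tz":-0.4,"wx":0,"wy":0,"wz":-0.06,"claw":1},
    {"tx":0,"ty":0,"tz":-0.4,"wx":0,"wy":0,"wz":-0.06,"claw":1},
    {"tx":0,"ty":0,"tz":-0.4,"wx":0,"wy":0,"wz":0,"claw":1},
    {"tx":0,"ty":0,"tz":-0.35,"wx":0,"wy":0,"wz":0,"claw":1},
    {"tx":0,"ty":0,"tz":-0.2,"wx":0,"wy":0,"wz":0,"claw":1}
  ]
}}

```text
clock: 3.3
tool_pos: [0.5618, 0.0177, 0.1616]
eef_rot: [0.916, -0.4, -0.001, 0.0]
contact_force: [0.1, -0.3, -0.6]
opening: 0.999
finger_force: 0.0
```

>>> {"api": "drive_tool", "payload": {
  "targets": [
    {"tx":0,"ty":0,"tz":0,"wx":0,"wy":0,"wz":0,"claw":0.5},
    {"tx":0,"ty":0,"tz":0,"wx":0,"wy":0,"wz":0,"claw":0.4},
    {"tx":0,"ty":0,"tz":0,"wx":0,"wy":0,"wz":0,"claw":0.2},
    {"tx":0,"ty":0,"tz":0,"wx":0,"wy":0,"wz":0,"claw":0},
    {"tx":0,"ty":0,"tz":0,"wx":0,"wy":0,"wz":0,"claw":-1},
    {"tx":0,"ty":0,"tz":0,"wx":0,"wy":0,"wz":0,"claw":-1},
    {"tx":0,"ty":0,"tz":0,"wx":0,"wy":0,"wz":0,"claw":-1},
    {"tx":0,"ty":0,"tz":0,"wx":0,"wy":0,"wz":0,"claw":-1}
  ],
  "force": 20
}}

```text
clock: 4.1
tool_pos: [0.5627, 0.0177, 0.1632]
eef_rot: [0.916, -0.401, 0.0, -0.0]
contact_force: [-1.2, 0.1, 6.0]
opening: 0.639
finger_force: 20.0
```

Run:
```python
from h import *
s=r.get_state();print(s["q"].round(3),s["tool_pos"],s["eef_rot"],s["clock"],s["contact_force"],s["opening"],s["finger_force"])
```

```text
[-0.22   0.732  0.181  1.847 -0.221  0.581 -2.294] [0.5627276  0.01765693 0.16317727] [ 9.16174214e-01 -4.00779949e-01  4.43306793e-04 -2.12888572e-04] 4.1 [-1.16662529  0.14315658  6.02836314] 0.6388772442641539 19.9999066235614
```

>>> {"api": "drive_tool", "payload": {
  "targets": [
    {"tx":0,"ty":0,"tz":0.018,"wx":0,"wy":0,"wz":0.14,"claw":-1},
    {"tx":0,"ty":0,"tz":0.018,"wx":0,"wy":0,"wz":0.14,"claw":-1},
    {"tx":0,"ty":0,"tz":0.018,"wx":0,"wy":0,"wz":0.14,"claw":-1},
    {"tx":0,"ty":0,"tz":0.018,"wx":0,"wy":0,"wz":0.14,"claw":-1},
    {"tx":0,"ty":0,"tz":0.018,"wx":0,"wy":0,"wz":0.14,"claw":-1},
    {"tx":0,"ty":0,"tz":0.018,"wx":0,"wy":0,"wz":0.14,"claw":-1},
    {"tx":0,"ty":0,"tz":0.018,"wx":0,"wy":0,"wz":0.14,"claw":-1},
    {"tx":0,"ty":0,"tz":0.018,"wx":0,"wy":0,"wz":0.14,"claw":-1}
  ]
}}

```text
clock: 4.9
tool_pos: [0.5621, 0.0173, 0.1666]
eef_rot: [0.984, 0.176, -0.0, 0.0]
contact_force: [0.9, -1.4, -1.3]
opening: 0.64
finger_force: 20.0
```

Run:
```python
from h import *
s=r.get_state();print(s["q"].round(3),s["moment"],np.degrees(2*np.arctan2(s["eef_rot"][1],s["eef_rot"][0])))
```

```text
[-0.024  0.717 -0.149  1.834  0.174  0.603 -1.498] [-0.03847929 -0.1782346   0.0238778 ] 20.28493883761697
```

>>> {"api": "drive_tool", "payload": {
  "targets": [
    {"tx":0,"ty":0,"tz":0.018,"wx":0,"wy":0,"wz":0.14,"claw":-1},
    {"tx":0,"ty":0,"tz":0.018,"wx":0,"wy":0,"wz":0.14,"claw":-1},
    {"tx":0,"ty":0,"tz":0.018,"wx":0,"wy":0,"wz":0.14,"claw":-1},
    {"tx":0,"ty":0,"tz":0.018,"wx":0,"wy":0,"wz":0.14,"claw":-1},
    {"tx":0,"ty":0,"tz":0.018,"wx":0,"wy":0,"wz":0.14,"claw":-1},
    {"tx":0,"ty":0,"tz":0.018,"wx":0,"wy":0,"wz":0.14,"claw":-1},
    {"tx":0,"ty":0,"tz":0.018,"wx":0,"wy":0,"wz":0.14,"claw":-1},
    {"tx":0,"ty":0,"tz":0.018,"wx":0,"wy":0,"wz":0.14,"claw":-1}
  ]
}}

```text
clock: 5.7
tool_pos: [0.5629, 0.0167, 0.1711]
eef_rot: [0.723, 0.691, -0.0, 0.001]
contact_force: [1.9, -0.7, -2.6]
opening: 0.64
finger_force: 20.0
```

>>> {"api": "drive_tool", "payload": {
  "targets": [
    {"tx":0,"ty":0,"tz":0.018,"wx":0,"wy":0,"wz":0.14,"claw":-1},
    {"tx":0,"ty":0,"tz":0.018,"wx":0,"wy":0,"wz":0.14,"claw":-1},
    {"tx":0,"ty":0,"tz":0.018,"wx":0,"wy":0,"wz":0.14,"claw":-1},
    {"tx":0,"ty":0,"tz":0.018,"wx":0,"wy":0,"wz":0.14,"claw":-1},
    {"tx":0,"ty":0,"tz":0.018,"wx":0,"wy":0,"wz":0.14,"claw":-1},
    {"tx":0,"ty":0,"tz":0.018,"wx":0,"wy":0,"wz":0.14,"claw":-1},
    {"tx":0,"ty":0,"tz":0.018,"wx":0,"wy":0,"wz":0.14,"claw":-1},
    {"tx":0,"ty":0,"tz":0.018,"wx":0,"wy":0,"wz":0.14,"claw":-1}
  ]
}}

```text
clock: 6.5
tool_pos: [0.5637, 0.0167, 0.1754]
eef_rot: [0.22, 0.976, 0.0, 0.001]
contact_force: [3.3, -0.5, -2.1]
opening: 0.638
finger_force: 20.0
```

Run:
```python
from h import *
s=r.get_state();print(s["q"].round(3),s["moment"],np.degrees(2*np.arctan2(s["eef_rot"][1],s["eef_rot"][0])))
```

```text
[ 0.343  0.819 -0.809  1.806  0.771  0.863  0.287] [-0.04473405 -0.844671    0.00840699] 154.61767425810385
```

>>> {"api": "drive_tool", "payload": {
  "targets": [
    {"tx":0,"ty":0,"tz":0.018,"wx":0,"wy":0,"wz":0.14,"claw":-1},
    {"tx":0,"ty":0,"tz":0.018,"wx":0,"wy":0,"wz":0.14,"claw":-1},
    {"tx":0,"ty":0,"tz":0.018,"wx":0,"wy":0,"wz":0.14,"claw":-1},
    {"tx":0,"ty":0,"tz":0.018,"wx":0,"wy":0,"wz":0.14,"claw":-1},
    {"tx":0,"ty":0,"tz":0.018,"wx":0,"wy":0,"wz":0.14,"claw":-1},
    {"tx":0,"ty":0,"tz":0.018,"wx":0,"wy":0,"wz":0.14,"claw":-1},
    {"tx":0,"ty":0,"tz":0.018,"wx":0,"wy":0,"wz":0.14,"claw":-1},
    {"tx":0,"ty":0,"tz":0.018,"wx":0,"wy":0,"wz":0.14,"claw":-1}
  ]
}}

```text
clock: 7.3
tool_pos: [0.5636, 0.0174, 0.1798]
eef_rot: [-0.357, 0.934, -0.0, 0.001]
contact_force: [3.4, 0.8, -2.0]
opening: 0.637
finger_force: 20.0
```

>>> {"api": "drive_tool", "payload": {
  "targets": [
    {"tx":0,"ty":0,"tz":0.018,"wx":0,"wy":0,"wz":0.14,"claw":-1},
    {"tx":0,"ty":0,"tz":0.018,"wx":0,"wy":0,"wz":0.14,"claw":-1},
    {"tx":0,"ty":0,"tz":0,"wx":0,"wy":0,"wz":0,"claw":-1},
    {"tx":0,"ty":0,"tz":0,"wx":0,"wy":0,"wz":0,"claw":-1},
    {"tx":0,"ty":0,"tz":0.02,"wx":0,"wy":0,"wz":0,"claw":-1},
    {"tx":0,"ty":0,"tz":0.02,"wx":0,"wy":0,"wz":0,"claw":-1},
    {"tx":0,"ty":0,"tz":0.02,"wx":0,"wy":0,"wz":0,"claw":-1},
    {"tx":0,"ty":0,"tz":0,"wx":0,"wy":0,"wz":0,"claw":-1}
  ]
}}

```text
clock: 8.1
tool_pos: [0.5631, 0.0179, 0.1828]
eef_rot: [-0.486, 0.874, -0.0, 0.001]
contact_force: [4.6, 2.4, -4.0]
opening: 0.641
finger_force: 20.0
```

Run:
```python
from h import *
s=r.get_state();print(s["q"].round(3),s["moment"],np.degrees(2*np.arctan2(s["eef_rot"][1],s["eef_rot"][0])))
```

```text
[ 0.483  0.945 -1.149  1.794  0.979  1.099  1.559] [ 0.44811036 -1.19322753 -0.00902673] 238.17183449526658
```

>>> {"api": "drive_tool", "payload": {
  "targets": [
    {"tx":0,"ty":0,"tz":0.03,"wx":0,"wy":0,"wz":0,"claw":-1},
    {"tx":0,"ty":0,"tz":0.03,"wx":0,"wy":0,"wz":0,"claw":-1},
    {"tx":0,"ty":0,"tz":0.03,"wx":0,"wy":0,"wz":0,"claw":-1},
    {"tx":0,"ty":0,"tz":0.03,"wx":0,"wy":0,"wz":0,"claw":-1},
    {"tx":0,"ty":0,"tz":0,"wx":0,"wy":0,"wz":0,"claw":-1},
    {"tx":0,"ty":0,"tz":0,"wx":0,"wy":0,"wz":0,"claw":-1},
    {"tx":0,"ty":0,"tz":0,"wx":0,"wy":0,"wz":0,"claw":-1},
    {"tx":0,"ty":0,"tz":0,"wx":0,"wy":0,"wz":0,"claw":-1}
  ]
}}

```text
clock: 8.9
tool_pos: [0.563, 0.018, 0.1866]
eef_rot: [-0.487, 0.874, -0.0, 0.001]
contact_force: [5.4, 1.0, -3.2]
opening: 0.633
finger_force: 20.0
```

>>> {"api": "drive_tool", "payload": {
  "targets": [
    {"tx":0,"ty":0,"tz":0.1,"wx":0,"wy":0,"wz":0,"claw":-1},
    {"tx":0,"ty":0,"tz":0.1,"wx":0,"wy":0,"wz":0,"claw":-1},
    {"tx":0,"ty":0,"tz":0.2,"wx":0,"wy":0,"wz":0,"claw":-1},
    {"tx":0,"ty":0,"tz":0.3,"wx":0,"wy":0,"wz":0,"claw":-1},
    {"tx":0,"ty":0,"tz":0.5,"wx":0,"wy":0,"wz":0,"claw":-1},
    {"tx":0,"ty":0,"tz":0.6,"wx":0,"wy":0,"wz":0,"claw":-1},
    {"tx":0,"ty":0,"tz":0.6,"wx":0,"wy":0,"wz":0,"claw":-1},
    {"tx":0,"ty":0,"tz":0.4,"wx":0,"wy":0,"wz":0,"claw":-1}
  ]
}}

```text
clock: 9.7
tool_pos: [0.5629, 0.0182, 0.2732]
eef_rot: [-0.487, 0.873, -0.0, 0.001]
contact_force: [0.6, -0.1, -2.6]
opening: 0.639
finger_force: 20.0
```

Run:
```python
from h import *
s=r.get_state();print(s["q"].round(3),s["tool_pos"],s["contact_force"])
s=vision.snapshot("side");cv2.imwrite("pics/side1.png",s["image"][60:300,120:420])
```

```text
[ 0.521  0.839 -1.235  1.7    0.84   1.234  1.669] [0.56286338 0.01818732 0.27315332] [ 0.63342123 -0.07593227 -2.58813978]
```

View pics/side1.png

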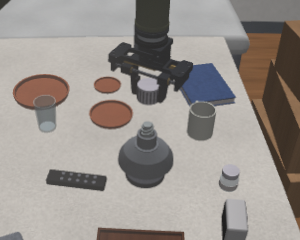

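The picture shows the cap held in the fingers at (149,91). The bare stud and the shade are still on the lamp at (146,150). Carrying the cap to the dish.

>>> {"api": "drive_tool", "payload": {
  "targets": [
    {"tx":-0.19,"ty":0.54,"tz":0,"wx":0,"wy":0,"wz":-0.1,"claw":-1},
    {"tx":-0.19,"ty":0.54,"tz":0,"wx":0,"wy":0,"wz":-0.1,"claw":-1},
    {"tx":-0.19,"ty":0.54,"tz":0,"wx":0,"wy":0,"wz":-0.1,"claw":-1},
    {"tx":-0.19,"ty":0.54,"tz":0,"wx":0,"wy":0,"wz":-0.1,"claw":-1},
    {"tx":-0.19,"ty":0.54,"tz":0,"wx":0,"wy":0,"wz":-0.1,"claw":-1},
    {"tx":-0.19,"ty":0.54,"tz":0,"wx":0,"wy":0,"wz":-0.1,"claw":-1},
    {"tx":-0.19,"ty":0.54,"tz":0,"wx":0,"wy":0,"wz":-0.1,"claw":-1},
    {"tx":-0.19,"ty":0.54,"tz":0,"wx":0,"wy":0,"wz":-0.1,"claw":-1}
  ]
}}

```text
clock: 10.55
tool_pos: [0.5163, 0.1478, 0.2706]
eef_rot: [-0.088, 0.996, -0.0, -0.0]
contact_force: [0.1, 1.0, -1.7]
opening: 0.64
finger_force: 20.0
```

>>> {"api": "drive_tool", "payload": {
  "targets": [
    {"tx":-0.19,"ty":0.54,"tz":-0.3,"wx":0,"wy":0,"wz":-0.1,"claw":-1},
    {"tx":-0.19,"ty":0.54,"tz":-0.5,"wx":0,"wy":0,"wz":-0.1,"claw":-1},
    {"tx":-0.19,"ty":0.54,"tz":-0.7,"wx":0,"wy":0,"wz":-0.1,"claw":-1},
    {"tx":-0.19,"ty":0.54,"tz":-0.8,"wx":0,"wy":0,"wz":-0.1,"claw":-1},
    {"tx":-0.19,"ty":0.54,"tz":-0.8,"wx":0,"wy":0,"wz":-0.1,"claw":-1},
    {"tx":-0.19,"ty":0.54,"tz":-0.8,"wx":0,"wy":0,"wz":-0.1,"claw":-1},
    {"tx":-0.19,"ty":0.54,"tz":-0.7,"wx":0,"wy":0,"wz":-0.1,"claw":-1},
    {"tx":-0.19,"ty":0.54,"tz":-0.5,"wx":0,"wy":0,"wz":0,"claw":-1}
  ]
}}

```text
clock: 11.35
tool_pos: [0.4705, 0.2773, 0.1164]
eef_rot: [0.274, 0.962, -0.001, -0.0]
contact_force: [-0.3, -0.3, -1.6]
opening: 0.637
finger_force: 20.0
```

Run:
```python
from h import *
s=r.get_state();print(s["q"].round(3),s["tool_pos"],s["contact_force"])
s=vision.snapshot("side");P=cloud(s);p=P.reshape(-1,3);t=r.get_state()["tool_pos"]
q=p[(np.hypot(p[:,0]-t[0],p[:,1]-t[1])<.05)&(p[:,2]>.02)&(p[:,2]<t[2]+.04)]
cv2.imwrite("pics/side2.png",cv2.resize(s["image"][60:260,150:350],None,fx=3,fy=3))
```

```text
[-0.256  0.85  -0.622  1.898  0.796  0.66  -0.361] [0.47050586 0.27733646 0.1163914 ] [-0.27513374 -0.34459301 -1.5979616 ]
```

View pics/side2.png

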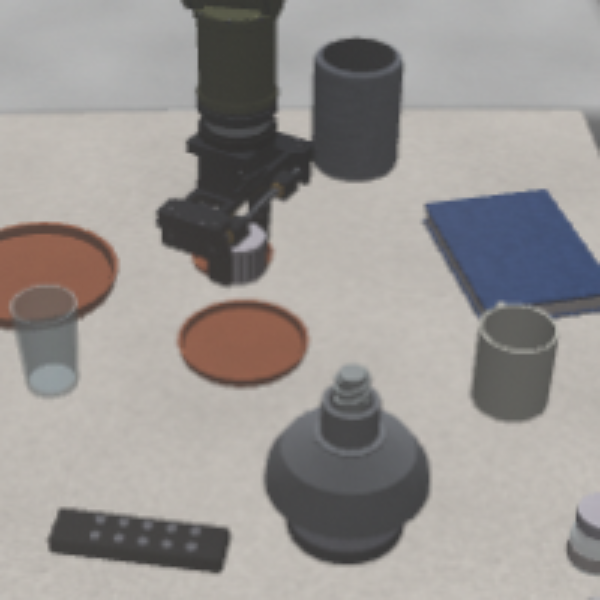

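The cap hangs upright at (243,255) in the crop, above the middle dish at (243,342). Going down.

>>> {"api": "drive_tool", "payload": {
  "targets": [
    {"tx":0,"ty":0,"tz":-0.5,"wx":0,"wy":0,"wz":0,"claw":-1},
    {"tx":0,"ty":0,"tz":-0.5,"wx":0,"wy":0,"wz":0,"claw":-1},
    {"tx":0,"ty":0,"tz":-0.5,"wx":0,"wy":0,"wz":0,"claw":-1},
    {"tx":0,"ty":0,"tz":-0.5,"wx":0,"wy":0,"wz":0,"claw":-1},
    {"tx":0,"ty":0,"tz":-0.4,"wx":0,"wy":0,"wz":0,"claw":-1},
    {"tx":0,"ty":0,"tz":-0.3,"wx":0,"wy":0,"wz":0,"claw":-1},
    {"tx":0,"ty":0,"tz":-0.2,"wx":0,"wy":0,"wz":0,"claw":-1},
    {"tx":0,"ty":0,"tz":-0.1,"wx":0,"wy":0,"wz":0,"claw":-1}
  ]
}}

```text
clock: 12.2
tool_pos: [0.4711, 0.2768, 0.027]
eef_rot: [0.273, 0.962, -0.0, -0.0]
contact_force: [-1.4, 0.1, -1.8]
opening: 0.639
finger_force: 20.0
```

>>> {"api": "drive_tool", "payload": {
  "targets": [
    {"tx":0,"ty":0,"tz":-0.03,"wx":0,"wy":0,"wz":0,"claw":-1},
    {"tx":0,"ty":0,"tz":-0.03,"wx":0,"wy":0,"wz":0,"claw":-1},
    {"tx":0,"ty":0,"tz":-0.02,"wx":0,"wy":0,"wz":0,"claw":-1},
    {"tx":0,"ty":0,"tz":-0.02,"wx":0,"wy":0,"wz":0,"claw":-1},
    {"tx":0,"ty":0,"tz":0,"wx":0,"wy":0,"wz":0,"claw":-1},
    {"tx":0,"ty":0,"tz":0,"wx":0,"wy":0,"wz":0,"claw":-1},
    {"tx":0,"ty":0,"tz":0,"wx":0,"wy":0,"wz":0,"claw":-1},
    {"tx":0,"ty":0,"tz":0,"wx":0,"wy":0,"wz":0,"claw":-1}
  ]
}}

```text
clock: 13.0
tool_pos: [0.4711, 0.2768, 0.0245]
eef_rot: [0.273, 0.962, 0.0, 0.0]
contact_force: [0.0, -0.2, -0.6]
opening: 0.639
finger_force: 20.0
```

>>> {"api": "drive_tool", "payload": {
  "targets": [
    {"tx":0,"ty":0,"tz":-0.02,"wx":0,"wy":0,"wz":0,"claw":-1},
    {"tx":0,"ty":0,"tz":-0.02,"wx":0,"wy":0,"wz":0,"claw":-1},
    {"tx":0,"ty":0,"tz":-0.02,"wx":0,"wy":0,"wz":0,"claw":-1},
    {"tx":0,"ty":0,"tz":0,"wx":0,"wy":0,"wz":0,"claw":-1},
    {"tx":0,"ty":0,"tz":0,"wx":0,"wy":0,"wz":0,"claw":-1},
    {"tx":0,"ty":0,"tz":0,"wx":0,"wy":0,"wz":0,"claw":-1},
    {"tx":0,"ty":0,"tz":0,"wx":0,"wy":0,"wz":0,"claw":-1},
    {"tx":0,"ty":0,"tz":0,"wx":0,"wy":0,"wz":0,"claw":-1}
  ]
}}

```text
clock: 13.8
tool_pos: [0.4711, 0.2768, 0.0227]
eef_rot: [0.273, 0.962, 0.0, 0.0]
contact_force: [-0.1, -1.1, -1.8]
opening: 0.637
finger_force: 20.0
```

>>> {"api": "drive_tool", "payload": {
  "targets": [
    {"tx":0,"ty":0,"tz":-0.03,"wx":0,"wy":0,"wz":0,"claw":-1},
    {"tx":0,"ty":0,"tz":-0.02,"wx":0,"wy":0,"wz":0,"claw":-1},
    {"tx":0,"ty":0,"tz":-0.02,"wx":0,"wy":0,"wz":0,"claw":-1},
    {"tx":0,"ty":0,"tz":0,"wx":0,"wy":0,"wz":0,"claw":-1},
    {"tx":0,"ty":0,"tz":0,"wx":0,"wy":0,"wz":0,"claw":-1},
    {"tx":0,"ty":0,"tz":0,"wx":0,"wy":0,"wz":0,"claw":-1},
    {"tx":0,"ty":0,"tz":0,"wx":0,"wy":0,"wz":0,"claw":-1},
    {"tx":0,"ty":0,"tz":0,"wx":0,"wy":0,"wz":0,"claw":-1}
  ]
}}

```text
clock: 14.6
tool_pos: [0.4712, 0.2768, 0.0206]
eef_rot: [0.273, 0.962, 0.0, 0.0]
contact_force: [-0.3, -0.9, -1.1]
opening: 0.636
finger_force: 20.0
```

>>> {"api": "drive_tool", "payload": {
  "targets": [
    {"tx":0,"ty":0,"tz":-0.03,"wx":0,"wy":0,"wz":0,"claw":-1},
    {"tx":0,"ty":0,"tz":-0.02,"wx":0,"wy":0,"wz":0,"claw":-1},
    {"tx":0,"ty":0,"tz":0,"wx":0,"wy":0,"wz":0,"claw":-1},
    {"tx":0,"ty":0,"tz":0,"wx":0,"wy":0,"wz":0,"claw":-1},
    {"tx":0,"ty":0,"tz":0,"wx":0,"wy":0,"wz":0,"claw":-1},
    {"tx":0,"ty":0,"tz":0,"wx":0,"wy":0,"wz":0,"claw":-1},
    {"tx":0,"ty":0,"tz":0,"wx":0,"wy":0,"wz":0,"claw":-1},
    {"tx":0,"ty":0,"tz":0,"wx":0,"wy":0,"wz":0,"claw":-1}
  ]
}}

```text
clock: 15.4
tool_pos: [0.4712, 0.2768, 0.0192]
eef_rot: [0.273, 0.962, 0.0, 0.0]
contact_force: [0.1, 0.3, 3.4]
opening: 0.638
finger_force: 20.0
```

Contact is felt at +3.4 N and at the expected height. Releasing and rising.

>>> {"api": "drive_tool", "payload": {
  "targets": [
    {"tx":0,"ty":0,"tz":0,"wx":0,"wy":0,"wz":0,"claw":0.35},
    {"tx":0,"ty":0,"tz":0,"wx":0,"wy":0,"wz":0,"claw":0.45},
    {"tx":0,"ty":0,"tz":0,"wx":0,"wy":0,"wz":0,"claw":0.55},
    {"tx":0,"ty":0,"tz":0,"wx":0,"wy":0,"wz":0,"claw":0.65},
    {"tx":0,"ty":0,"tz":0,"wx":0,"wy":0,"wz":0,"claw":0.65},
    {"tx":0,"ty":0,"tz":0,"wx":0,"wy":0,"wz":0,"claw":0.65},
    {"tx":0,"ty":0,"tz":0.2,"wx":0,"wy":0,"wz":0,"claw":0.65},
    {"tx":0,"ty":0,"tz":0.4,"wx":0,"wy":0,"wz":0,"claw":0.65}
  ]
}}

```text
clock: 16.2
tool_pos: [0.4707, 0.2765, 0.0372]
eef_rot: [0.273, 0.962, -0.001, -0.0]
contact_force: [0.3, 0.4, -0.2]
opening: 0.824
finger_force: 0.0
```

>>> {"api": "drive_tool", "payload": {
  "targets": [
    {"tx":0,"ty":0,"tz":0.8,"wx":0,"wy":0,"wz":0,"claw":0.65},
    {"tx":0,"ty":0,"tz":1,"wx":0,"wy":0,"wz":0,"claw":1},
    {"tx":0,"ty":0,"tz":1,"wx":0,"wy":0,"wz":0,"claw":1},
    {"tx":0,"ty":0,"tz":1,"wx":0,"wy":0,"wz":0,"claw":1},
    {"tx":0,"ty":0,"tz":1,"wx":0,"wy":0,"wz":0,"claw":1},
    {"tx":0,"ty":0,"tz":1,"wx":0,"wy":0,"wz":0,"claw":1},
    {"tx":0,"ty":0,"tz":1,"wx":0,"wy":0,"wz":0,"claw":1},
    {"tx":0,"ty":0,"tz":0.6,"wx":0,"wy":0,"wz":0,"claw":1}
  ]
}}

```text
clock: 17.0
tool_pos: [0.4712, 0.2774, 0.2625]
eef_rot: [0.272, 0.962, 0.001, 0.001]
contact_force: [0.4, -0.4, -0.2]
opening: 0.997
finger_force: 0.0
```

Run:
```python
from h import *
st=r.get_state();print(st["q"].round(3),st["tool_pos"])
s=vision.snapshot("side");P=cloud(s);p=P.reshape(-1,3)
q=p[(np.hypot(p[:,0]-.471,p[:,1]-.278)<.06)&(p[:,2]>.025)&(p[:,2]<.08)]
q2=q[q[:,2]>.042]
print(len(q),q[:,2].max(),np.median(q2[:,2]),cv2.minEnclosingCircle(q[:,:2].astype(np.float32)),cv2.minEnclosingCircle(q2[:,:2].astype(np.float32)))
for n,P in(("side",p),("top",cloud(vision.snapshot("top")).reshape(-1,3))):
  q=P[(np.hypot(P[:,0]-.5626,P[:,1]-.018)<.05)&(P[:,2]>.144)&(P[:,2]<.155)]
  if len(q)>3: print(n,"collar top",len(q),cv2.minEnclosingCircle(q[:,:2].astype(np.float32)),np.median(q[:,2]))
  q=P[(abs(P[:,0]-.53)<.13)&(abs(P[:,1]+.29)<.13)&(P[:,2]>.011)&(P[:,2]<.03)]
  print(n,"tray rim",len(q),cv2.minAreaRect(q[:,:2].astype(np.float32)))
cv2.imwrite("pics/side3.png",cv2.resize(s["image"][60:360,150:400],None,fx=2,fy=2))
```

```text
[-0.15   0.661 -0.795  1.77   0.569  0.952 -0.162] [0.47115791 0.27744008 0.26246154]
269 0.05399798234733921 0.048397932231862284 ((0.4718584418296814, 0.271701455116272), 0.03339207172393799) ((0.471934974193573, 0.273633748292923), 0.03150353208184242)
side collar top 139 ((0.5644673109054565, 0.013270263560116291), 0.026927579194307327) 0.14984818674476763
side tray rim 1309 ((0.5278111696243286, -0.29304492473602295), (0.2137986272573471, 0.2115379124879837), 84.5766830444336)
top collar top 103 ((0.5634255409240723, 0.01881687343120575), 0.025834262371063232) 0.14910589545749242
top tray rim 437 ((0.5293324589729309, -0.29166296124458313), (0.21208253502845764, 0.21287083625793457), 84.8221435546875)
```

View pics/side3.png

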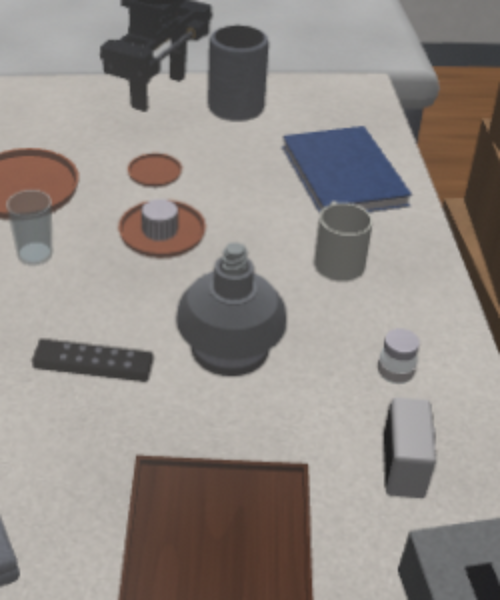

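The cap stands in the middle dish at crop (160,220), upright with its top at 0.048 m. The shade is unmoved at (232,310), and the bystanders are in place. Next is the collar at (0.563, 0.018).

>>> {"api": "drive_tool", "payload": {
  "targets": [
    {"tx":0.19,"ty":-0.54,"tz":0,"wx":0,"wy":0,"wz":-0.1,"claw":1},
    {"tx":0.19,"ty":-0.54,"tz":0,"wx":0,"wy":0,"wz":-0.1,"claw":1},
    {"tx":0.19,"ty":-0.54,"tz":0,"wx":0,"wy":0,"wz":-0.1,"claw":1},
    {"tx":0.19,"ty":-0.54,"tz":0,"wx":0,"wy":0,"wz":-0.1,"claw":1},
    {"tx":0.19,"ty":-0.54,"tz":0,"wx":0,"wy":0,"wz":-0.1,"claw":1},
    {"tx":0.19,"ty":-0.54,"tz":0,"wx":0,"wy":0,"wz":-0.1,"claw":1},
    {"tx":0.19,"ty":-0.54,"tz":0,"wx":0,"wy":0,"wz":-0.1,"claw":1},
    {"tx":0.19,"ty":-0.54,"tz":0,"wx":0,"wy":0,"wz":-0.1,"claw":1}
  ]
}}

```text
clock: 17.9
tool_pos: [0.5161, 0.1462, 0.2585]
eef_rot: [0.642, 0.767, -0.001, -0.0]
contact_force: [1.0, 0.1, -0.6]
opening: 0.999
finger_force: 0.0
```

>>> {"api": "drive_tool", "payload": {
  "targets": [
    {"tx":0.19,"ty":-0.54,"tz":0,"wx":0,"wy":0,"wz":-0.1,"claw":1},
    {"tx":0.19,"ty":-0.54,"tz":0,"wx":0,"wy":0,"wz":-0.1,"claw":1},
    {"tx":0.19,"ty":-0.54,"tz":0,"wx":0,"wy":0,"wz":-0.1,"claw":1},
    {"tx":0.19,"ty":-0.54,"tz":0,"wx":0,"wy":0,"wz":-0.1,"claw":1},
    {"tx":0.19,"ty":-0.54,"tz":0,"wx":0,"wy":0,"wz":-0.1,"claw":1},
    {"tx":0.19,"ty":-0.54,"tz":0,"wx":0,"wy":0,"wz":-0.1,"claw":1},
    {"tx":0.19,"ty":-0.54,"tz":0,"wx":0,"wy":0,"wz":-0.1,"claw":1},
    {"tx":0.19,"ty":-0.54,"tz":0,"wx":0,"wy":0,"wz":0,"claw":1}
  ]
}}

```text
clock: 18.7
tool_pos: [0.5616, 0.0169, 0.2584]
eef_rot: [0.874, 0.487, -0.001, -0.0]
contact_force: [0.3, 0.3, 0.1]
opening: 1.001
finger_force: 0.0
```

>>> {"api": "drive_tool", "payload": {
  "targets": [
    {"tx":0,"ty":0,"tz":0,"wx":0,"wy":0,"wz":0,"claw":1},
    {"tx":0,"ty":0,"tz":-0.3,"wx":0,"wy":0,"wz":0,"claw":1},
    {"tx":0,"ty":0,"tz":-0.5,"wx":0,"wy":0,"wz":0,"claw":1},
    {"tx":0,"ty":0,"tz":-0.5,"wx":0,"wy":0,"wz":0,"claw":1},
    {"tx":0,"ty":0,"tz":-0.3,"wx":0,"wy":0,"wz":0,"claw":1},
    {"tx":0,"ty":0,"tz":0,"wx":0,"wy":0,"wz":0,"claw":1},
    {"tx":0,"ty":0,"tz":0,"wx":0,"wy":0,"wz":0,"claw":1},
    {"tx":0,"ty":0,"tz":0,"wx":0,"wy":0,"wz":0,"claw":1}
  ]
}}

```text
clock: 19.5
tool_pos: [0.5627, 0.0181, 0.2117]
eef_rot: [0.873, 0.488, 0.001, 0.0]
contact_force: [0.2, 0.3, 0.1]
opening: 0.997
finger_force: 0.0
```

Run:
```python
from h import *
s=r.get_state();print(s["q"].round(3),s["tool_pos"],s["eef_rot"])
```

```text
[ 0.091  0.666 -0.344  1.79   0.314  0.739 -0.971] [0.56268083 0.0180898  0.2116575 ] [8.73051908e-01 4.87626880e-01 6.12265628e-04 1.31721745e-04]
```

>>> {"api": "drive_tool", "payload": {
  "targets": [
    {"tx":0,"ty":0,"tz":-0.4,"wx":0,"wy":0,"wz":0,"claw":1},
    {"tx":0,"ty":0,"tz":-0.4,"wx":0,"wy":0,"wz":0,"claw":1},
    {"tx":0,"ty":0,"tz":-0.4,"wx":0,"wy":0,"wz":0,"claw":1},
    {"tx":0,"ty":0,"tz":-0.4,"wx":0,"wy":0,"wz":0,"claw":1},
    {"tx":0,"ty":0,"tz":-0.4,"wx":0,"wy":0,"wz":0,"claw":1},
    {"tx":0,"ty":0,"tz":-0.4,"wx":0,"wy":0,"wz":0,"claw":1},
    {"tx":0,"ty":0,"tz":-0.2,"wx":0,"wy":0,"wz":0,"claw":1},
    {"tx":0,"ty":0,"tz":-0.1,"wx":0,"wy":0,"wz":0,"claw":1}
  ]
}}

```text
clock: 20.3
tool_pos: [0.562, 0.0176, 0.1292]
eef_rot: [0.873, 0.487, -0.0, -0.0]
contact_force: [-0.7, 0.0, 0.2]
opening: 0.998
finger_force: 0.0
```

>>> {"api": "drive_tool", "payload": {
  "targets": [
    {"tx":0,"ty":0,"tz":0,"wx":0,"wy":0,"wz":0,"claw":0.5},
    {"tx":0,"ty":0,"tz":0,"wx":0,"wy":0,"wz":0,"claw":0.4},
    {"tx":0,"ty":0,"tz":0,"wx":0,"wy":0,"wz":0,"claw":0.3},
    {"tx":0,"ty":0,"tz":0,"wx":0,"wy":0,"wz":0,"claw":0.2},
    {"tx":0,"ty":0,"tz":0,"wx":0,"wy":0,"wz":0,"claw":-1},
    {"tx":0,"ty":0,"tz":0,"wx":0,"wy":0,"wz":0,"claw":-1},
    {"tx":0,"ty":0,"tz":0,"wx":0,"wy":0,"wz":0,"claw":-1},
    {"tx":0,"ty":0,"tz":0,"wx":0,"wy":0,"wz":0,"claw":-1}
  ],
  "force": 35
}}

```text
clock: 21.1
tool_pos: [0.5628, 0.0175, 0.1305]
eef_rot: [0.873, 0.487, 0.0, 0.0]
contact_force: [0.5, -0.7, 3.4]
opening: 0.587
finger_force: 35.0
```

>>> {"api": "drive_tool", "payload": {
  "targets": [
    {"tx":0,"ty":0,"tz":0.05,"wx":0,"wy":0,"wz":0,"claw":-1},
    {"tx":0,"ty":0,"tz":0.1,"wx":0,"wy":0,"wz":0,"claw":-1},
    {"tx":0,"ty":0,"tz":0.15,"wx":0,"wy":0,"wz":0,"claw":-1},
    {"tx":0,"ty":0,"tz":0.2,"wx":0,"wy":0,"wz":0,"claw":-1},
    {"tx":0,"ty":0,"tz":0.2,"wx":0,"wy":0,"wz":0,"claw":-1},
    {"tx":0,"ty":0,"tz":0.2,"wx":0,"wy":0,"wz":0,"claw":-1},
    {"tx":0,"ty":0,"tz":0.2,"wx":0,"wy":0,"wz":0,"claw":-1},
    {"tx":0,"ty":0,"tz":0.2,"wx":0,"wy":0,"wz":0,"claw":-1}
  ]
}}

```text
clock: 21.9
tool_pos: [0.5623, 0.0176, 0.1697]
eef_rot: [0.873, 0.487, 0.0, 0.0]
contact_force: [-0.7, 0.0, -2.4]
opening: 0.584
finger_force: 35.0
```

>>> {"api": "drive_tool", "payload": {
  "targets": [
    {"tx":0,"ty":0,"tz":0.3,"wx":0,"wy":0,"wz":0,"claw":-1},
    {"tx":0,"ty":0,"tz":0.4,"wx":0,"wy":0,"wz":0,"claw":-1},
    {"tx":0,"ty":0,"tz":0.5,"wx":0,"wy":0,"wz":0,"claw":-1},
    {"tx":0,"ty":0,"tz":0.6,"wx":0,"wy":0,"wz":0,"claw":-1},
    {"tx":0,"ty":0,"tz":0.6,"wx":0,"wy":0,"wz":0,"claw":-1},
    {"tx":0,"ty":0,"tz":0.6,"wx":0,"wy":0,"wz":0,"claw":-1},
    {"tx":0,"ty":0,"tz":0.6,"wx":0,"wy":0,"wz":0,"claw":-1},
    {"tx":0,"ty":0,"tz":0.4,"wx":0,"wy":0,"wz":0,"claw":-1}
  ]
}}

```text
clock: 22.7
tool_pos: [0.5626, 0.0178, 0.2911]
eef_rot: [0.873, 0.487, 0.001, 0.0]
contact_force: [-0.1, -0.2, -2.7]
opening: 0.586
finger_force: 35.0
```

Run:
```python
from h import *
s=r.get_state();print(s["q"].round(3),s["tool_pos"],s["eef_rot"],s["contact_force"])
s=vision.snapshot("side");cv2.imwrite("pics/side4.png",s["image"][20:300,150:420])
```

```text
[ 0.119  0.568 -0.384  1.696  0.256  0.924 -0.918] [0.56262997 0.01781902 0.29111487] [8.73128302e-01 4.87489391e-01 9.52943126e-04 3.91853879e-04] [-0.0916485  -0.16410269 -2.68108558]
```

View pics/side4.png

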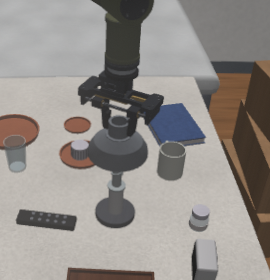

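The shade hangs level from the fingers at (118,150), clear of the bare stud at (115,180). Moving it over the tray.

>>> {"api": "drive_tool", "payload": {
  "targets": [
    {"tx":-0.07,"ty":-0.3,"tz":0,"wx":0,"wy":0,"wz":0,"claw":-1},
    {"tx":-0.07,"ty":-0.5,"tz":0,"wx":0,"wy":0,"wz":0,"claw":-1},
    {"tx":-0.07,"ty":-0.7,"tz":0,"wx":0,"wy":0,"wz":0,"claw":-1},
    {"tx":-0.07,"ty":-0.8,"tz":0,"wx":0,"wy":0,"wz":0,"claw":-1},
    {"tx":-0.07,"ty":-0.8,"tz":0,"wx":0,"wy":0,"wz":0,"claw":-1},
    {"tx":-0.07,"ty":-0.8,"tz":0,"wx":0,"wy":0,"wz":0,"claw":-1},
    {"tx":-0.07,"ty":-0.8,"tz":0,"wx":0,"wy":0,"wz":0,"claw":-1},
    {"tx":-0.07,"ty":-0.8,"tz":0,"wx":0,"wy":0,"wz":0,"claw":-1}
  ]
}}

```text
clock: 23.55
tool_pos: [0.5439, -0.1502, 0.2878]
eef_rot: [0.874, 0.487, -0.001, -0.001]
contact_force: [1.4, -0.1, -3.1]
opening: 0.588
finger_force: 35.0
```

>>> {"api": "drive_tool", "payload": {
  "targets": [
    {"tx":-0.07,"ty":-0.8,"tz":0,"wx":0,"wy":0,"wz":0,"claw":-1},
    {"tx":-0.07,"ty":-0.8,"tz":0,"wx":0,"wy":0,"wz":0,"claw":-1},
    {"tx":-0.07,"ty":-0.8,"tz":0,"wx":0,"wy":0,"wz":0,"claw":-1},
    {"tx":-0.07,"ty":-0.8,"tz":0,"wx":0,"wy":0,"wz":0,"claw":-1},
    {"tx":-0.07,"ty":-0.7,"tz":0,"wx":0,"wy":0,"wz":0,"claw":-1},
    {"tx":-0.07,"ty":-0.5,"tz":0,"wx":0,"wy":0,"wz":0,"claw":-1},
    {"tx":-0.07,"ty":-0.3,"tz":0,"wx":0,"wy":0,"wz":0,"claw":-1},
    {"tx":-0.07,"ty":-0.1,"tz":0,"wx":0,"wy":0,"wz":0,"claw":-1}
  ]
}}

```text
clock: 24.35
tool_pos: [0.5278, -0.2926, 0.2885]
eef_rot: [0.874, 0.487, -0.0, -0.0]
contact_force: [0.8, 0.1, -3.7]
opening: 0.584
finger_force: 35.0
```

>>> {"api": "drive_tool", "payload": {
  "targets": [
    {"tx":0,"ty":0,"tz":-0.3,"wx":0,"wy":0,"wz":0,"claw":-1},
    {"tx":0,"ty":0,"tz":-0.6,"wx":0,"wy":0,"wz":0,"claw":-1},
    {"tx":0,"ty":0,"tz":-0.8,"wx":0,"wy":0,"wz":0,"claw":-1},
    {"tx":0,"ty":0,"tz":-0.8,"wx":0,"wy":0,"wz":0,"claw":-1},
    {"tx":0,"ty":0,"tz":-0.8,"wx":0,"wy":0,"wz":0,"claw":-1},
    {"tx":0,"ty":0,"tz":-0.8,"wx":0,"wy":0,"wz":0,"claw":-1},
    {"tx":0,"ty":0,"tz":-0.6,"wx":0,"wy":0,"wz":0,"claw":-1},
    {"tx":0,"ty":0,"tz":-0.3,"wx":0,"wy":0,"wz":0,"claw":-1}
  ]
}}

```text
clock: 25.15
tool_pos: [0.5281, -0.2893, 0.1371]
eef_rot: [0.873, 0.488, -0.001, -0.002]
contact_force: [-0.6, 1.3, -3.1]
opening: 0.588
finger_force: 35.0
```

>>> {"api": "drive_tool", "payload": {
  "targets": [
    {"tx":0,"ty":0,"tz":-0.3,"wx":0,"wy":0,"wz":0,"claw":-1},
    {"tx":0,"ty":0,"tz":-0.3,"wx":0,"wy":0,"wz":0,"claw":-1},
    {"tx":0,"ty":0,"tz":-0.3,"wx":0,"wy":0,"wz":0,"claw":-1},
    {"tx":0,"ty":0,"tz":-0.3,"wx":0,"wy":0,"wz":0,"claw":-1},
    {"tx":0,"ty":0,"tz":-0.2,"wx":0,"wy":0,"wz":0,"claw":-1},
    {"tx":0,"ty":0,"tz":-0.15,"wx":0,"wy":0,"wz":0,"claw":-1},
    {"tx":0,"ty":0,"tz":-0.1,"wx":0,"wy":0,"wz":0,"claw":-1},
    {"tx":0,"ty":0,"tz":0,"wx":0,"wy":0,"wz":0,"claw":-1}
  ]
}}

```text
clock: 25.95
tool_pos: [0.5286, -0.2913, 0.0893]
eef_rot: [0.873, 0.487, -0.0, -0.0]
contact_force: [-0.4, -0.2, -3.0]
opening: 0.585
finger_force: 35.0
```

>>> {"api": "drive_tool", "payload": {
  "targets": [
    {"tx":0,"ty":0,"tz":-0.03,"wx":0,"wy":0,"wz":0,"claw":-1},
    {"tx":0,"ty":0,"tz":-0.03,"wx":0,"wy":0,"wz":0,"claw":-1},
    {"tx":0,"ty":0,"tz":0,"wx":0,"wy":0,"wz":0,"claw":-1},
    {"tx":0,"ty":0,"tz":0,"wx":0,"wy":0,"wz":0,"claw":-1},
    {"tx":0,"ty":0,"tz":0,"wx":0,"wy":0,"wz":0,"claw":-1},
    {"tx":0,"ty":0,"tz":0,"wx":0,"wy":0,"wz":0,"claw":-1},
    {"tx":0,"ty":0,"tz":0,"wx":0,"wy":0,"wz":0,"claw":-1},
    {"tx":0,"ty":0,"tz":0,"wx":0,"wy":0,"wz":0,"claw":-1}
  ]
}}

```text
clock: 26.75
tool_pos: [0.5288, -0.2914, 0.0878]
eef_rot: [0.873, 0.487, 0.0, 0.0]
contact_force: [-0.3, -0.3, -2.8]
opening: 0.584
finger_force: 35.0
```

>>> {"api": "drive_tool", "payload": {
  "targets": [
    {"tx":0,"ty":0,"tz":-0.04,"wx":0,"wy":0,"wz":0,"claw":-1},
    {"tx":0,"ty":0,"tz":-0.04,"wx":0,"wy":0,"wz":0,"claw":-1},
    {"tx":0,"ty":0,"tz":-0.04,"wx":0,"wy":0,"wz":0,"claw":-1},
    {"tx":0,"ty":0,"tz":-0.04,"wx":0,"wy":0,"wz":0,"claw":-1},
    {"tx":0,"ty":0,"tz":-0.02,"wx":0,"wy":0,"wz":0,"claw":-1},
    {"tx":0,"ty":0,"tz":0,"wx":0,"wy":0,"wz":0,"claw":-1},
    {"tx":0,"ty":0,"tz":0,"wx":0,"wy":0,"wz":0,"claw":-1},
    {"tx":0,"ty":0,"tz":0,"wx":0,"wy":0,"wz":0,"claw":-1}
  ]
}}

```text
clock: 27.55
tool_pos: [0.5288, -0.2914, 0.0825]
eef_rot: [0.873, 0.487, 0.0, 0.0]
contact_force: [0.5, 0.6, -2.9]
opening: 0.587
finger_force: 35.0
```

>>> {"api": "drive_tool", "payload": {
  "targets": [
    {"tx":0,"ty":0,"tz":-0.03,"wx":0,"wy":0,"wz":0,"claw":-1},
    {"tx":0,"ty":0,"tz":-0.02,"wx":0,"wy":0,"wz":0,"claw":-1},
    {"tx":0,"ty":0,"tz":0,"wx":0,"wy":0,"wz":0,"claw":-1},
    {"tx":0,"ty":0,"tz":0,"wx":0,"wy":0,"wz":0,"claw":-1},
    {"tx":0,"ty":0,"tz":0,"wx":0,"wy":0,"wz":0,"claw":-1},
    {"tx":0,"ty":0,"tz":0,"wx":0,"wy":0,"wz":0,"claw":-1},
    {"tx":0,"ty":0,"tz":0,"wx":0,"wy":0,"wz":0,"claw":-1},
    {"tx":0,"ty":0,"tz":0,"wx":0,"wy":0,"wz":0,"claw":-1}
  ]
}}

```text
clock: 28.35
tool_pos: [0.5289, -0.2914, 0.0818]
eef_rot: [0.873, 0.487, 0.0, 0.0]
contact_force: [-1.7, 0.4, 5.7]
opening: 0.584
finger_force: 35.0
```

Contact is firm. Releasing slowly, then rising straight up.

>>> {"api": "drive_tool", "payload": {
  "targets": [
    {"tx":0,"ty":0,"tz":0,"wx":0,"wy":0,"wz":0,"claw":0.25},
    {"tx":0,"ty":0,"tz":0,"wx":0,"wy":0,"wz":0,"claw":0.4},
    {"tx":0,"ty":0,"tz":0,"wx":0,"wy":0,"wz":0,"claw":0.6},
    {"tx":0,"ty":0,"tz":0,"wx":0,"wy":0,"wz":0,"claw":0.9},
    {"tx":0,"ty":0,"tz":0,"wx":0,"wy":0,"wz":0,"claw":1},
    {"tx":0,"ty":0,"tz":0,"wx":0,"wy":0,"wz":0,"claw":1},
    {"tx":0,"ty":0,"tz":0.3,"wx":0,"wy":0,"wz":0,"claw":1},
    {"tx":0,"ty":0,"tz":0.6,"wx":0,"wy":0,"wz":0,"claw":1}
  ]
}}

```text
clock: 29.15
tool_pos: [0.5278, -0.291, 0.1075]
eef_rot: [0.873, 0.488, -0.001, -0.001]
contact_force: [-0.0, 0.1, -0.3]
opening: 1.003
finger_force: 0.0
```

>>> {"api": "drive_tool", "payload": {
  "targets": [
    {"tx":0,"ty":0,"tz":0.8,"wx":0,"wy":0,"wz":0,"claw":1},
    {"tx":0,"ty":0,"tz":0.8,"wx":0,"wy":0,"wz":0,"claw":1},
    {"tx":0,"ty":0,"tz":0.8,"wx":0,"wy":0,"wz":0,"claw":1},
    {"tx":0,"ty":0,"tz":0.8,"wx":0,"wy":0,"wz":0,"claw":1},
    {"tx":0,"ty":0,"tz":0.6,"wx":0,"wy":0,"wz":0,"claw":1},
    {"tx":0,"ty":0,"tz":0.3,"wx":0,"wy":0,"wz":0,"claw":1},
    {"tx":0,"ty":0,"tz":0,"wx":0,"wy":0,"wz":0,"claw":1},
    {"tx":0,"ty":0,"tz":0,"wx":0,"wy":0,"wz":0,"claw":1}
  ]
}}

```text
clock: 29.95
tool_pos: [0.5282, -0.2913, 0.2304]
eef_rot: [0.873, 0.487, -0.0, -0.0]
contact_force: [-0.2, 0.0, -0.6]
opening: 0.997
finger_force: 0.0
```

Run:
```python
from h import *
s=vision.snapshot("side");P=cloud(s).reshape(-1,3)
q=P[(np.hypot(P[:,0]-.529,P[:,1]+.291)<.06)&(P[:,2]>.094)&(P[:,2]<.11)]
print(len(q),cv2.minEnclosingCircle(q[:,:2].astype(np.float32)),np.median(q[:,2]))
cv2.imwrite("pics/side5.png",s["image"])
```

```text
246 ((0.5279091596603394, -0.29305770993232727), 0.025862917304039) 0.1015292574338319
```

View pics/side5.png

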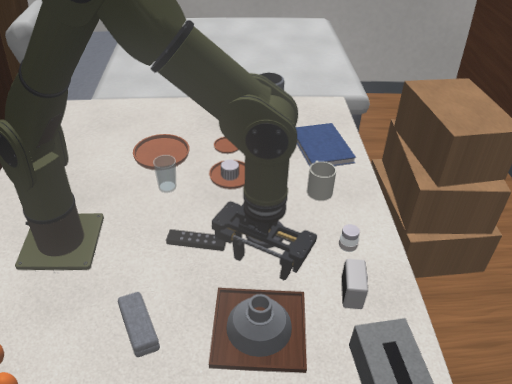

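The shade stands rim down in the tray at (260,325), with its collar top at about 0.10 m and on the tray's centre. The cap stands in the middle dish at (230,170), and the fingers are clear.

```bash
python3 -c "
from plant import workorder
print(workorder.finish_job())"
```

```text
the job is handed in; nothing more can be done
None
```

The job is handed in at about 30 s of the 72 s allowed: the cap stands open side down in the middle terracotta dish, the shade stands rim down at the centre of the tray, and the other things look undisturbed; no verdict was returned.

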